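# Load the drilling jig and hold its guide on the mark

## Robot

A 7-joint arm with a two-finger parallel gripper is mounted at the origin on a cart in front of the work surface, level with it; the furniture and walls round the work are solid. World frame = base frame: x ahead of the robot, y to its left, z up, the work surface at z = 0. Lengths are in m, angles in rad, forces in N, time in s.
With the tool pointing down it reaches from about 0.4 to 0.875 m from the base axis. Payload 19.3 kg.
Tool frame: the origin (TCP) lies at the very end of the fingers, on their centre line; the grasp point (between the pads) lies r.pinch_z behind it (r.pinch_z is the distance from the TCP to the grasp point, in m); z points along the fingers, y is the direction in which the jaws open and shut (so a half turn about z gives the same grasp; the last joint's range is limited). The gripper opens to 85 mm and grips with 20 to 120 N. Pads are 22 mm wide; open, the fingers measure 114 mm over their backs; the gripper's body (76 mm by 85 mm) begins 54 mm behind the grasp point. The pads swing forward as they close: fully open they stand 13 mm farther back than shut.
Start: joints at [1.229, 0.521, -0.036, 1.599, 0.021, 1.021, -0.113], TCP at [0.168, -0.602, 0.231] pointing down, gripper open.
Joint ranges: [-2.91, 2.91], [-0.3, 2.13], [-1.5, 1.42], [0.17, 2.43], [-1.26, 4.41], [0.16, 1.93], [-2.52, 2.52]. Speed limits (rad/s): [1.89, 1.89, 2.39, 2.39, 3.01, 3.01, 3.01].

## Interface

Orientations are given as a unit quaternion [x, y, z, w].
In Python, from bench import r gives the robot as it stands. The module is installed in compiled form; this text tells all that it offers. Calls block until the motion is done:
- r.goto(position, orientation): joint-space move of the TCP to a pose.
- r.move_straight(position, max_speed=0.15, frame=None, until_force=None): straight line of the TCP; frame=None keeps the orientation; max_speed is the mean speed in m/s. With until_force (N) it stops when the force on the tool has changed by that much, and returns True; else False.
- r.goto_joints(angles): joint-space move.
- r.set_gripper(opening, strength=None): finger opening in m; strength is the grip in N (None keeps the last); returns when the fingers have stopped.
- r.hold(seconds).
- r.ik(position, orientation): joint angles nearest the present ones, or None.
- r.capture(name): name is "scene" or "top" or "wrist"; returns a dict with "color" (384x512x3 uint8, red, green, blue), "fx", "fy", "cx", "cy" (pixels), "world_to_cam" (4x4, takes a point from world to camera coordinates); the wrist camera has in their place "hand_eye" (4x4, takes a point from camera to tool coordinates, whose origin is the TCP and whose axes are the flange's). Camera axes: x right, y down, z forward; pixel columns grow to the right and rows downward; lengths in m; the calibration is good to about 2 mm. A picture is of the moment at which its call begins: read the wrist's pose just before it. There is no depth.
A pose or a line that the arm cannot do raises r.IKError and nothing moves.
- r.job_done(): hands the job in, once; it reports no verdict.
Readings, each from a call of its own:
- r.get_t(): time.
- r.get_qpos(): joint angles.
- r.get_qvel(): joint speeds.
- r.get_tau(): joint torques, N m.
- r.get_position(): TCP position.
- r.get_orientation(): TCP orientation.
- r.get_wrist_force(): force on the tool from outside, world axes, zero at the start.
- r.get_wrist_torque(): the same for the moment, N m.
- r.get_finger_gap(): finger opening in m.
Only numpy, scipy, OpenCV 4.12 (cv2) and the standard library are available. Lean on these libraries where they do the work, as an engineer would, in place of code of your own. Each camera call takes 0.05 s, during which the arm holds its last target. There are 200 camera calls.

## Task

Drop the short thick offcut into the pocket of the drilling jig so that it lies flat on the bottom, and swing the jig's locking lever fully shut across it. Then take the drill guide by its knob, pull it towards the robot against its spring until its pointer is level with the point of the index tab, and finish the program while still holding it there: do not let go. Leave the tape measure, the small thin offcut and the marking gauge where they lie.

Things in the scene. Friction and masses are not known exactly. Their poses are not given: they have to be found in the camera images.
- block: the short thick wooden offcut to be drilled, dark brown, 50 x 70 x 36 mm (its x, y, z), about 0.07 kg, lying flat on the bench to the left of the jig; origin at the centre of its underside, z up
- jig: drilling jig, a plywood board 310 x 225 x 18 mm fixed to the bench. Origin at bench height under the pocket centre; +x points away from the robot, +y left, z up (board from x -155 to 155, y -150 to 75 mm). On it from left to right: the lever's pivot post, the pocket, the rail with the drill guide, the index tab
- pocket (a point): centre of the pocket floor (18 mm over the bench), axes as the jig's. The pocket is 75 mm along the jig's x and 55 along y inside (the block's 70 mm side lies along the jig's x); walls 20 mm thick, 15 mm high above the floor, the top 8 mm flaring out by 4 mm a side as a lead-in; the seated block stands 21 mm proud. The parked guide bush begins 67 mm beyond
- lever (a joint): locking lever, a flat steel arm on an upright pivot, 0 = open (arm points along the jig's -x, to the robot), grows counter-clockwise seen from above to 1.571 = shut (arm points along the jig's -y, across the block). Starts between 0 and 0.4. Stays where it is left (friction about 0.08 N m). Its underside is 57 mm over the bench, 3 mm over a seated block; a block that is not down stops it
- lever_hinge (a point): the lever's pivot axis, 61 mm over the bench at jig x -26, y +58 mm
- lever_knob (a point): top centre of the upright black knob at the lever's end, 78 mm from the pivot axis, 104 mm over the bench; the knob is round, 16 mm in diameter, slightly waisted, 39 mm tall above the lever's arm
- guide (a joint): drill guide carriage on the rail, in m: 0 = home at the far end where its spring keeps it, grows as it is pulled along the jig's -x (towards the robot), stop at 0.086. The spring pulls it back with about 5 N at home and 10.5 N at 0.08; let go, it returns home
- guide_knob (a point): top centre of the upright round black knob on the guide carriage, 18 mm in diameter, slightly waisted, 104 mm over the bench; it stands 54 mm above the carriage, whose guide arm and bush beside it reach up to 75 mm over the bench. It moves with the guide
- pointer (a point): tip of the steel pointer on the right side of the guide carriage, 37 mm over the bench, it points along the jig's -y; it moves with the guide and lies at the same jig x as the guide's knob
- mark_point (a point): tip of the index tab, a small steel block 16 mm wide and 18 mm high with a point towards the carriage, fixed on the jig's right edge; its place along the jig's x differs from start to start (the guide must come out 50 to 78 mm). Axes as the jig's; 36 mm over the bench, about 2 mm beside the pointer's path
- tape_measure: yellow tape measure standing on edge, 38 x 83 x 72 mm, behind the block; origin at the centre of its underside. Leave alone
- small_offcut: small thin pale offcut, 38 x 85 x 19 mm, left of the block; origin at the centre of its underside. Leave alone
- marking_gauge: wooden marking gauge, 200 x 55 x 57 mm, lying to the right of the jig; origin at the centre of its underside. Leave alone

How it is judged:
By the outcome, as a careful person would: the job done as asked, in the order asked, and still so for the second after the job is handed in, while the arm keeps its last pose, push and grip.
It also fails if it takes over 64 s, if anything falls off the work surface, if the arm or the gripper's body presses on something with over 40 N, if the wrist force passes 120 N, or if a joint passes its speed limit or range.

## Working session

There is one attempt and no reset: what is moved stays moved. The work goes in short steps, each a Python script; the robot and the scene stay as the last script left them, time stands still between calls to the robot, and variables do not carry over. Pictures are saved under pics/ and viewed, about 8 in all and at most 12, crops included, and the job is handed in when it is done.

```bash
mkdir -p pics; cat > h.py <<'E'
import numpy as np, cv2
from bench import r
from scipy.spatial.transform import Rotation as R
def save(c,n): cv2.imwrite('pics/'+n, cv2.cvtColor(c,cv2.COLOR_RGB2BGR))
def ray(c,u,v,z):
    """pixel -> world point on plane z (fixed camera, or wrist dict with 'c2w')"""
    T=c['c2w'] if 'c2w' in c else np.linalg.inv(c['world_to_cam'])
    d=T[:3,:3]@np.array([(u-c['cx'])/c['fx'],(v-c['cy'])/c['fy'],1]); o=T[:3,3]
    return o+d*(z-o[2])/d[2]
def proj(c,p):
    W=np.linalg.inv(c['c2w']) if 'c2w' in c else c['world_to_cam']
    q=W@np.append(p,1); return np.array([c['fx']*q[0]/q[2]+c['cx'],c['fy']*q[1]/q[2]+c['cy']])
def wrist():
    p=r.get_position();o=r.get_orientation();c=r.capture('wrist')
    T=np.eye(4);T[:3,:3]=R.from_quat(o).as_matrix();T[:3,3]=p
    c['c2w']=T@c['hand_eye'];return c
E
python3 - <<'E'
from h import *
a=r.capture('top');b=r.capture('scene')
save(a['color'],'top.png');save(b['color'],'scene.png')
import pickle;pickle.dump((a,b),open('c.pkl','wb'))
for c in(a,b):print(c['fx'],np.linalg.inv(c['world_to_cam']).round(3).tolist())
print(r.get_orientation(),r.pinch_z,r.get_t(),r.get_position(),r.get_finger_gap())
E
```

```text
352.8698690795477 [[0.007, -0.996, 0.094, 0.497], [-1.0, -0.006, 0.004, -0.047], [-0.004, -0.094, -0.996, 1.041], [0.0, 0.0, 0.0, 1.0]]
456.00431125478974 [[-0.703, -0.397, 0.589, -0.181], [-0.71, 0.417, -0.567, 0.741], [-0.02, -0.818, -0.575, 0.88], [0.0, 0.0, 0.0, 1.0]]
[ 9.90780605e-01  1.35475211e-01 -1.11820206e-04 -4.98462575e-04] 0.0187 0.1 [ 0.16765818 -0.60178458  0.23080121] 0.08551501506438189
```

View pics/top.png

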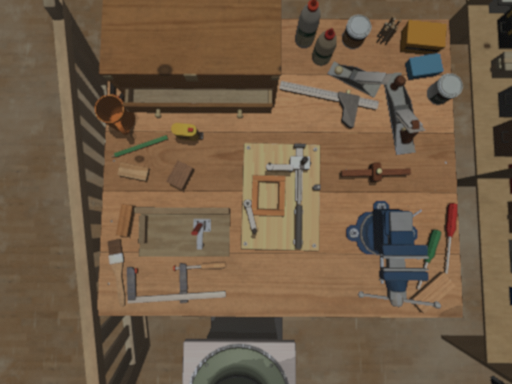

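View pics/scene.png

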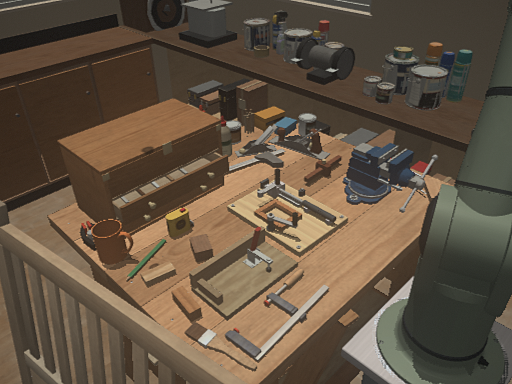

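```bash
python3 - <<'E'
from h import *
import pickle;a,b=pickle.load(open('c.pkl','rb'))
for n,u,v,z in [('jigTL',243,143,.018),('jigTR',320,144,.018),('jigBL',242,249,.018),('jigBR',319,249,.018),('block',180,175,.036),('pocket',268,196,.03),('levknob',253,232,.1),('guideknob',305,161,.1),('tab',316,187,.036),('tape',185,130,.07),('vise',370,235,.1)]:
    print(n,ray(a,u,v,z).round(3))
q0=r.get_qpos()
for x,y,z in [(.168,-.602,.38),(.45,-.1,.38),(.45,.15,.35)]:
  for yaw in (0,90,-90,180):
    q=r.ik([x,y,z],(R.from_euler('z',yaw,degrees=True)*R.from_quat([1,0,0,0])).as_quat()); print(x,y,yaw,None if q is None else np.round(q,2))
w=wrist();print(w['hand_eye'].round(3).tolist(),w['fx'])
E
```

```text
jigTL [ 0.72  -0.006  0.018]
jigTR [ 0.719 -0.233  0.018]
jigBL [ 0.412 -0.006  0.018]
jigBR [ 0.413 -0.227  0.018]
block [0.622 0.173 0.036]
pocket [ 0.564 -0.08   0.03 ]
levknob [ 0.463 -0.038  0.1  ]
guideknob [ 0.654 -0.177  0.1  ]
tab [ 0.59  -0.217  0.036]
tape [0.745 0.155 0.07 ]
vise [ 0.457 -0.347  0.1  ]
0.168 -0.602 0 [ 1.18  0.41  0.04  1.39 -0.02  1.34 -0.35]
0.168 -0.602 90 [ 1.43  0.43 -0.34  1.38  0.14  1.36  1.09]
0.168 -0.602 -90 [ 0.93  0.44  0.42  1.41 -0.18  1.33 -1.78]
0.168 -0.602 180 [ 1.91  0.67 -1.27  1.35  0.64  1.56  2.28]
0.45 -0.1 0 [ 0.47  0.13 -0.43  1.78  0.06  1.24 -1.54]
0.45 -0.1 90 [ 0.65  0.15 -0.64  1.77  0.1   1.25 -0.01]
0.45 -0.1 -90 None
0.45 -0.1 180 [ 0.86  0.19 -0.89  1.76  0.15  1.26  1.5 ]
0.45 0.15 0 [ 0.38  0.27 -1.01  1.78  0.25  1.22 -2.27]
0.45 0.15 90 [ 0.44  0.3  -1.1   1.78  0.28  1.24 -0.73]
0.45 0.15 -90 [ 0.54  0.37 -1.26  1.78  0.36  1.27  2.33]
0.45 0.15 180 [ 0.57  0.4  -1.33  1.77  0.4   1.29  0.72]
[[-0.001, -0.96, -0.281, 0.072], [1.0, -0.001, -0.001, 0.0], [0.0, -0.281, 0.96, -0.143], [0.0, 0.0, 0.0, 1.0]] 320.1933176156085
```

```bash
python3 - <<'E'
from h import *
import pickle
q=r.get_qpos();D=[1,0,0,0]
r.move_straight([.168,-.602,.36],.25)
q=np.array(r.ik([.168,-.602,.36],D)); print(q.round(2))
r.goto_joints([.2,.13,0,1.78,0,1.232,-1.4]); print(r.get_position(),r.get_orientation())
r.goto([.55,-.12,.25],D); a=wrist()
r.goto([.57,.17,.25],D); b=wrist(); print(r.get_qpos().round(2),r.get_t())
save(a['color'],'wj.png');save(b['color'],'wb.png');pickle.dump((a,b),open('w.pkl','wb'))
E
```

```text
[ 1.19  0.42  0.03  1.43 -0.01  1.29 -0.36]
[ 0.44412528 -0.15117911  0.37759845] [ 9.99885973e-01 -1.50979235e-02 -3.02469551e-04  3.59865760e-05]
[-0.31  0.45 -0.11  1.66  0.06  1.03 -2.01] 4.6583
```

View pics/wj.png

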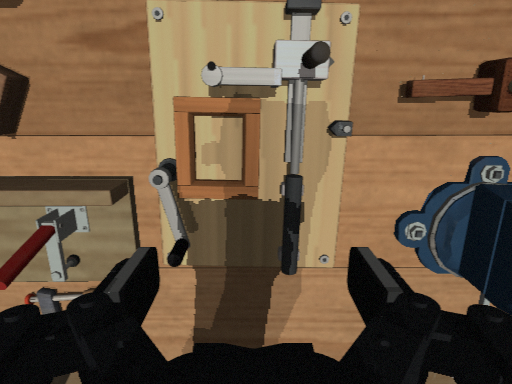

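View pics/wb.png

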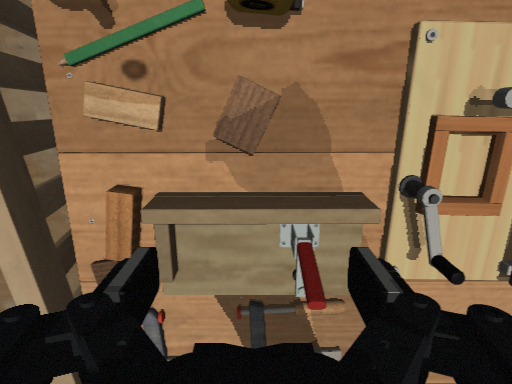

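```bash
python3 - <<'E'
from h import *
import pickle
a,b=pickle.load(open('w.pkl','rb'))
# block contour by darkness in a window
x0,y0,x1,y1=195,60,300,170
im=b['color'][y0:y1,x0:x1]; hsv=cv2.cvtColor(im,cv2.COLOR_RGB2HSV)
for (u,v) in [(248,110),(300,110),(200,110),(240,130)]: print(b['color'][v,u],cv2.cvtColor(b['color'][v:v+1,u:u+1],cv2.COLOR_RGB2HSV)[0,0])
# pocket floor / walls contour in jig image
for (u,v) in [(218,105),(218,150),(183,150),(290,220),(165,80)]: print(a['color'][v,u],cv2.cvtColor(a['color'][v:v+1,u:u+1],cv2.COLOR_RGB2HSV)[0,0])
for n,c,u,v,z in [('TL',a,148,3,.018),('TR',a,357,5,.018),('BL',a,165,265,.018),('BR',a,332,268,.018),
 ('pTL',a,174,97,.033),('pTR',a,260,97,.033),('pBR',a,258,199,.033),('pBL',a,176,199,.033),
 ('gk',a,318,52,.104),('hinge',a,160,180,.07),('lk',a,176,258,.104),('tab',a,329,128,.036),('hinge b',b,430,197,.07),('lk b',b,453,274,.104)]:
    print(n,ray(c,u,v,z).round(4))
crop=lambda c,x,y,w,h,k: cv2.resize(c['color'][y:y+h,x:x+w],None,fx=k,fy=k,interpolation=cv2.INTER_CUBIC)
A=crop(a,262,25,100,120,4); B=crop(b,195,60,105,120,4)
save(np.hstack([A,B[:480]]),'crops.png')
E
```

```text
[129  96  73] [ 12 111 129]
[116  83  55] [ 14 134 116]
[138 100  66] [ 14 133 138]
[110  83  62] [ 13 111 110]
[166 108  67] [ 12 152 166]
[152 129  93] [ 18  99 152]
[167 111  68] [ 13 151 167]
[19 17 18] [165  27  19]
[185 166 118] [ 21  92 185]
TL [ 0.719 -0.012  0.018]
TR [ 0.7166 -0.2299  0.018 ]
BL [ 0.4147 -0.0055  0.018 ]
BR [ 0.4098 -0.2244  0.018 ]
pTL [ 0.625  -0.0359  0.033 ]
pTR [ 0.6248 -0.1287  0.033 ]
pBR [ 0.5095 -0.1268  0.033 ]
pBL [ 0.5097 -0.03    0.033 ]
gk [ 0.6601 -0.1755  0.104 ]
hinge [ 0.542  -0.0241  0.07  ]
lk [ 0.4699 -0.0436  0.104 ]
tab [ 0.592  -0.2046  0.036 ]
hinge b [ 0.5436 -0.0188  0.07  ]
lk b [ 0.4721 -0.035   0.104 ]
```

View pics/crops.png

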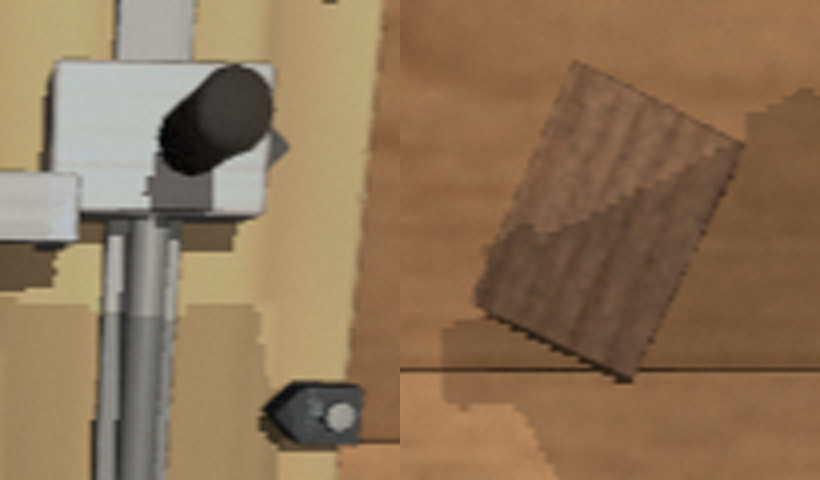

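```bash
cat >> h.py <<'E'
def Q(yaw): return (R.from_euler('z',yaw)*R.from_quat([1,0,0,0])).as_quat()
E
python3 - <<'E'
from h import *
import pickle
a,b=pickle.load(open('w.pkl','rb'))
P=np.array([ray(b,u,v,.036)[:2] for u,v in [(238.75,75.5),(280.75,96.75),(252.5,153.5),(214,136.25)]])
print(P.round(4),np.linalg.norm(P-np.roll(P,1,0),axis=1).round(4)); c=P.mean(0)
d=(P[0]+P[1]-P[2]-P[3]); yaw=np.arctan2(d[1],d[0]); print(c,yaw)
for n,u,v,z in [('gk',321,50,.104),('ptr',334,61.75,.037),('tab',328,128.5,.036)]: print(n,ray(a,u,v,z).round(4))
r.goto([*c,.15],Q(yaw)); w=wrist(); print(r.get_t(),r.get_qpos().round(2))
# pocket view
J=np.array([.566,-.080])
r.goto([*J,.15],Q(-.018)); p=wrist(); print(r.get_t(),r.get_qpos().round(2))
pickle.dump((c,yaw,w,p),open('wp.pkl','wb'))
save(np.hstack([w['color'][60:300,60:460],p['color'][60:300,60:460]]),'near.png')
E
```

```text
[[0.6673 0.1827]
 [0.6458 0.1381]
 [0.5849 0.1685]
 [0.6042 0.211 ]] [0.0691 0.0495 0.068  0.0467]
[0.62552911 0.17509398] -0.4426700681913306
gk [ 0.6617 -0.178   0.104 ]
ptr [ 0.6596 -0.2052  0.037 ]
tab [ 0.5915 -0.2036  0.036 ]
5.2417 [-0.36  0.65 -0.01  1.6   0.01  0.89 -2.38]
6.3167 [ 0.12  0.54 -0.12  1.81  0.08  0.79 -1.63]
```

View pics/near.png

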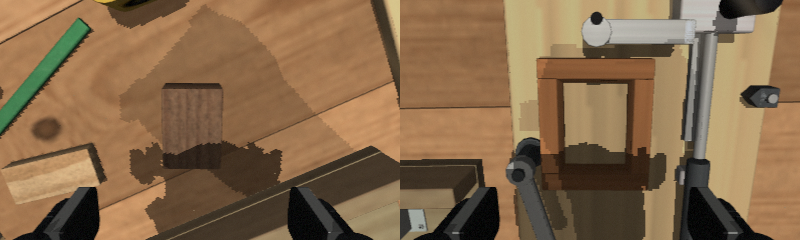

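```bash
python3 - <<'E'
from h import *
import pickle
c,yaw,w,p=pickle.load(open('wp.pkl','rb'))
tl=lambda cc,u,v,z: (R.from_quat([1,0,0,0])*R.from_euler('z',0)).as_matrix()
P=np.array([ray(w,u,v,.036)[:2] for u,v in [(222,149),(283,149),(282,228),(223,228)]])
print((P.mean(0)-c).round(4),P.round(4).tolist(),np.linalg.norm(P-np.roll(P,1,0),axis=1).round(4))
# edge profiles
g=cv2.cvtColor(w['color'],cv2.COLOR_RGB2HSV)
print('blk S rows',[ (v,int(g[v,240:270,1].mean()),int(g[v,240:270,2].mean())) for v in range(138,156)])
print('blk rows lo',[ (v,int(g[v,235:275,1].mean()),int(g[v,235:275,2].mean())) for v in range(198,236,2)])
k=cv2.cvtColor(p['color'],cv2.COLOR_RGB2HSV)
print('pk rows',[ (v,int(k[v,235:275,1].mean()),int(k[v,235:275,2].mean())) for v in range(110,150)])
print('pk rows',[ (v,int(k[v,235:275,1].mean()),int(k[v,235:275,2].mean())) for v in range(202,256,2)])
print('pk cols',[ (u,int(k[170:180,u,1].mean()),int(k[170:180,u,2].mean())) for u in list(range(194,232))+list(range(280,320))])
J=np.array([.566,-.08]);Rm=R.from_euler('z',-.018).as_matrix()[:2,:2]
def jp(x,y,z): return proj(p,np.append(J+Rm@[x,y],z)).round(1)
print('pred outer top',[jp(x,y,.033) for x,y in[(.0575,.0475),(.0575,-.0475),(-.0575,-.0475),(-.0575,.0475)]])
print('inner floor',[jp(x,y,.018) for x,y in[(.0375,.0275),(.0375,-.0275),(-.0375,-.0275),(-.0375,.0275)]])
print('inner top',[jp(x,y,.033) for x,y in[(.0415,.0315),(.0415,-.0315),(-.0415,-.0315),(-.0415,.0315)]])
E
```

```text
[ 0.0001 -0.0001] [[0.6671, 0.1825], [0.6461, 0.1381], [0.5838, 0.1665], [0.6056, 0.2127]] [0.0684 0.0491 0.0684 0.051 ]
blk S rows [(138, 128, 138), (139, 128, 138), (140, 127, 140), (141, 127, 140), (142, 127, 139), (143, 118, 54), (144, 114, 47), (145, 117, 53), (146, 120, 58), (147, 116, 64), (148, 117, 69), (149, 113, 117), (150, 112, 122), (151, 112, 122), (152, 112, 122), (153, 112, 121), (154, 111, 120), (155, 112, 118)]
blk rows lo [(198, 111, 114), (200, 110, 114), (202, 111, 112), (204, 113, 92), (206, 111, 78), (208, 112, 71), (210, 112, 64), (212, 111, 57), (214, 112, 51), (216, 113, 45), (218, 114, 45), (220, 110, 46), (222, 111, 45), (224, 108, 44), (226, 112, 45), (228, 114, 47), (230, 128, 84), (232, 127, 88), (234, 126, 93)]
pk rows [(110, 104, 85), (111, 103, 85), (112, 103, 85), (113, 104, 87), (114, 104, 87), (115, 103, 88), (116, 103, 100), (117, 108, 89), (118, 153, 59), (119, 153, 133), (120, 153, 140), (121, 153, 141), (122, 152, 142), (123, 153, 141), (124, 151, 138), (125, 152, 138), (126, 153, 140), (127, 152, 141), (128, 152, 141), (129, 152, 139), (130, 
[... 1710 characters left out ...]
151, 140), (298, 152, 141), (299, 153, 142), (300, 152, 142), (301, 152, 141), (302, 151, 141), (303, 153, 141), (304, 153, 140), (305, 152, 139), (306, 152, 138), (307, 151, 139), (308, 152, 141), (309, 152, 145), (310, 153, 146), (311, 148, 141), (312, 117, 152), (313, 102, 163), (314, 102, 161), (315, 101, 159), (316, 101, 160), (317, 103, 161), (318, 102, 161), (319, 102, 161)]
pred outer top [array([194.9, 120.2]), array([314.3, 120.1]), array([307.5, 251.6]), array([201.5, 251.6])]
inner floor [array([222.5, 143. ]), array([286.6, 143. ]), array([284.2, 224.5]), array([224.7, 224.5])]
inner top [array([215.7, 140.4]), array([293.5, 140.4]), array([290.2, 235.1]), array([218.8, 235.1])]
```

```bash
python3 - <<'E'
from h import *
import pickle
c,yaw,w,p=pickle.load(open('wp.pkl','rb'))
f=lambda i:cv2.resize(i,None,fx=4,fy=4,interpolation=cv2.INTER_CUBIC)
save(np.hstack([f(w['color'][130:240,210:300]),f(p['color'][110:256,190:330][:110])]),'z.png')
q=f(p['color'][110:256,190:330]); b=f(w['color'][130:240,210:300]); b=np.vstack([b,np.zeros((q.shape[0]-b.shape[0],b.shape[1],3),np.uint8)])[:, :230*1]
save(q,'pz.png')
E
```

```text
(no output)
```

View pics/pz.png

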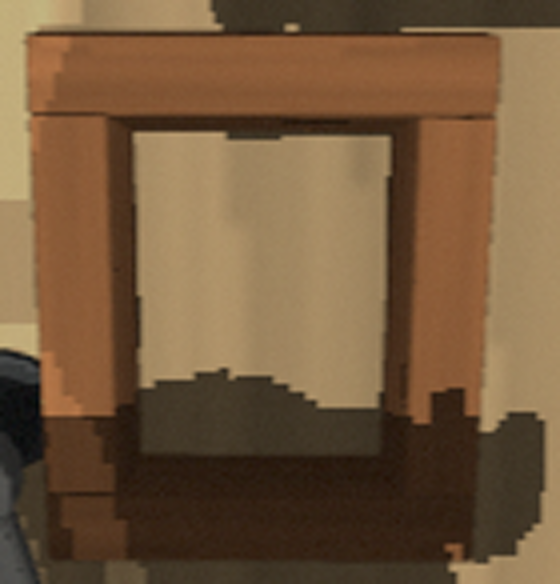

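```bash
python3 - <<'E'
from h import *
c=np.array([.6256,.1750]);yaw=-.4427;J=np.array([.567,-.0803]);jy=-.022
r.move_straight([*J,.18],.2)
r.goto([*c,.12],Q(yaw))
print(r.move_straight([*c,.015],.12,until_force=12),r.get_position().round(4),r.get_wrist_force().round(1))
r.set_gripper(.03,40);print('gap',r.get_finger_gap(),r.get_position().round(4))
r.move_straight([*c,.15],.15);print(r.get_finger_gap(),r.get_wrist_force().round(1))
r.goto([*J,.13],Q(jy))
w=wrist();save(w['color'],'held.png')
print(r.get_finger_gap(),r.get_position().round(4),r.get_t())
E
```

```text
False [0.6261 0.1751 0.0157] [-0.5 -1.   0.7]
gap 0.04931637190033724 [0.6259 0.1751 0.0157]
0.04881007905828025 [ 0.5 -0.5 -1.4]
0.049326638590698274 [ 0.5676 -0.0786  0.1299] 11.2333
```

View pics/held.png

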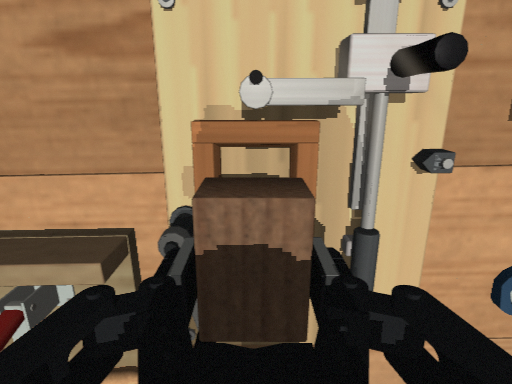

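```bash
python3 - <<'E'
from h import *
J=np.array([.567,-.0803]);jy=-.022
print(r.get_position().round(4),r.get_orientation().round(4))
r.move_straight([*J,.06],.12,frame=Q(jy));print(r.get_position().round(4))
print(r.move_straight([*J,.034],.04,until_force=8),r.get_position().round(4),r.get_wrist_force().round(1))
r.hold(.2);print(r.get_position().round(4),r.get_wrist_force().round(1))
E
```

```text
[ 0.5676 -0.0786  0.1299] [ 9.999e-01 -1.040e-02  1.000e-04 -3.000e-04]
[ 0.5674 -0.0801  0.0605]
True [ 0.5666 -0.0803  0.0336] [-2.9 -0.1 10.1]
[ 0.5665 -0.0803  0.0336] [-1.8  0.1  9.9]
```

```bash
python3 - <<'E'
from h import *
import pickle
J=np.array([.567,-.0803]);jy=-.022
r.set_gripper(.064); print(r.get_finger_gap(),r.get_wrist_force().round(1))
r.move_straight([*J,.15],.15)
r.goto([.47,-.05,.2],Q(jy)); w=wrist(); print(r.get_position().round(4),r.get_qpos().round(2),r.get_t())
pickle.dump(w,open('lv.pkl','wb'));save(w['color'][:300,100:440].repeat(2,0).repeat(2,1),'lever.png')
Rm=R.from_euler('z',jy).as_matrix()[:2,:2]
jp=lambda x,y,z: proj(w,np.append(J+Rm@[x,y],z)).round(1)
print('block top pred',[jp(x,y,.054) for x,y in[(.035,.025),(.035,-.025),(-.035,-.025),(-.035,.025)]], 'hinge',jp(-.026,.058,.065))
E
```

```text
0.06417309519993497 [ 0.6 -0.2  0. ]
[ 0.4702 -0.0501  0.1996] [ 0.12  0.33 -0.17  2.02  0.07  0.8  -1.69] 14.6167
block top pred [array([256.9,  22.1]), array([318.4,  22. ]), array([313.9, 110.9]), array([256.7, 110.9])] hinge [217.3 100.2]
```

View pics/lever.png

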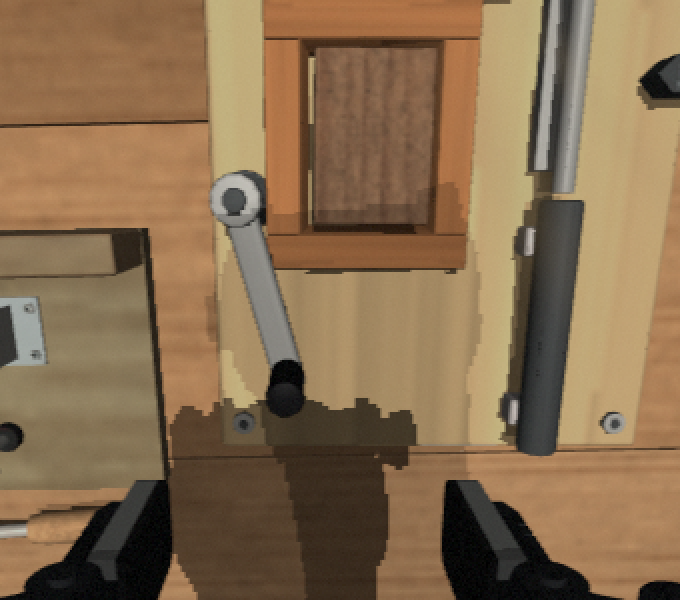

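```bash
python3 - <<'E'
from h import *
import pickle
w=pickle.load(open('lv.pkl','rb'))
J=np.array([.567,-.0803]);jy=-.022;Rm=R.from_euler('z',jy).as_matrix()[:2,:2]
H=J+Rm@[-.026,.058]; K=ray(w,242.5,199,.104)[:2]; d=Rm.T@(K-H); th=np.arctan2(-d[1],-d[0]); print(K,np.linalg.norm(d),th)
if not(.068<np.linalg.norm(d)<.088): raise SystemExit
kp=lambda t:H+.078*Rm@[-np.cos(t),-np.sin(t)]
r.goto([*kp(th),.15],Q(jy+th)); r.set_gripper(.045)
print(r.move_straight([*kp(th),.071],.12,until_force=10),r.get_position().round(4))
r.set_gripper(0.0,30);print('gap',r.get_finger_gap(),r.get_wrist_force().round(1))
for t in np.append(np.linspace(th,1.571,7)[1:],1.60):
    s=r.move_straight([*kp(t),.071],.1,frame=Q(jy+t),until_force=22)
    p=r.get_position(); e=Rm.T@(p[:2]-H); print(round(t,2),s,np.arctan2(-e[1],-e[0]).round(3),np.linalg.norm(e).round(4),r.get_wrist_force().round(1),round(r.get_finger_gap(),4))
    if s: break
print(r.get_t(),r.get_qpos().round(2))
E
```

```text
[ 0.46774212 -0.04164178] 0.0771506330385857 0.28288224165186493
False [ 0.4672 -0.0418  0.0715]
gap 0.014907152070321134 [-1.8 -0.1  7.6]
0.5 False 0.503 0.0777 [-1.2  0.  10.6] 0.0153
0.71 False 0.717 0.0777 [-1.1 -0.4 10.7] 0.0146
0.93 False 0.932 0.0777 [-1.2  0.  12. ] 0.0151
1.14 False 1.147 0.0777 [-0.9  0.3 11.1] 0.0152
1.36 False 1.362 0.0776 [-0.4  0.2 11.5] 0.015
1.57 False 1.569 0.0776 [-4.5  0.8 14.3] 0.0146
1.6 False 1.572 0.0776 [-17.8   2.2  25.1] 0.015
18.8917 [ 0.46  0.68 -0.53  1.9   0.52  0.71 -0.38]
```

```bash
python3 - <<'E'
from h import *
import pickle
J=np.array([.567,-.0803]);jy=-.022;Rm=R.from_euler('z',jy).as_matrix()[:2,:2]
p=r.get_position(); r.set_gripper(.045); print(r.get_wrist_force().round(1))
r.move_straight([p[0],p[1],.17],.15)
for y in (0,-.3,-.5,-.7):
    print(y,[None if (q:=r.ik([x,-.178,.078],Q(y))) is None else q.round(2) for x in (.66,.59)])
r.goto([.645,-.185,.2],Q(-.5)); w=wrist(); print(r.get_qpos().round(2),r.get_t())
pickle.dump(w,open('g.pkl','wb'))
save(cv2.resize(w['color'],(800,600),interpolation=cv2.INTER_CUBIC),'guide.png')
for n,P in [('gk',(.6617,-.178,.104)),('ptr',(.6596,-.2052,.037)),('tab',(.5915,-.2036,.036))]: print(n,(proj(w,P)*1.5625).round(0))
E
```

```text
[ 0.5 -0.1  0.1]
0 [array([ 0.28,  0.79, -0.17,  1.53,  0.17,  0.83, -1.52]), array([ 0.32,  0.7 , -0.18,  1.73,  0.18,  0.73, -1.52])]
-0.3 [array([ 0.24,  0.79, -0.1 ,  1.54,  0.1 ,  0.82, -1.77]), array([ 0.27,  0.7 , -0.11,  1.73,  0.11,  0.72, -1.77])]
-0.5 [array([ 0.21,  0.79, -0.06,  1.54,  0.05,  0.82, -1.94]), array([ 0.24,  0.7 , -0.07,  1.74,  0.07,  0.71, -1.93])]
-0.7 [array([ 0.18,  0.79, -0.01,  1.54,  0.01,  0.82, -2.1 ]), array([ 0.21,  0.7 , -0.02,  1.74,  0.02,  0.71, -2.09])]
[ 0.24  0.63 -0.08  1.5   0.05  1.02 -1.92] 21.6667
gk [367. 284.]
ptr [414. 239.]
tab [461. 332.]
```

View pics/guide.png

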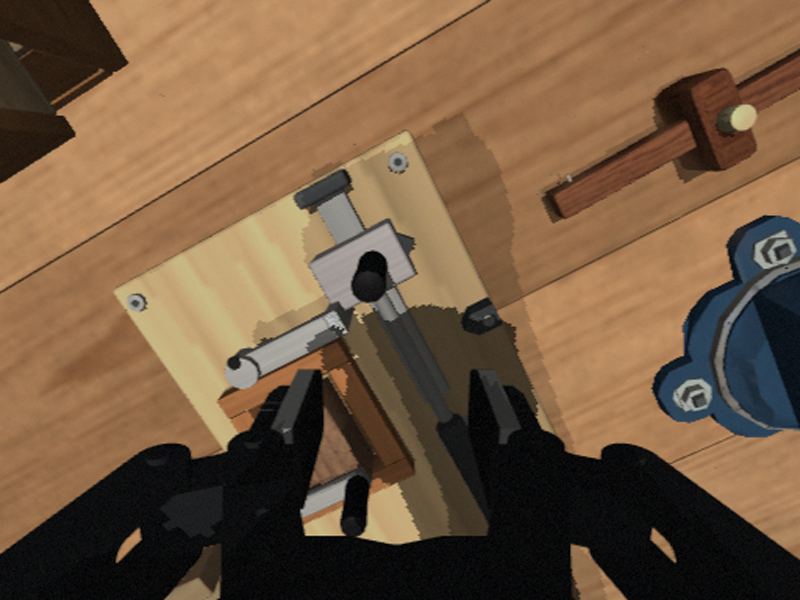

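```bash
python3 - <<'E'
from h import *
import pickle
J=np.array([.567,-.0803]);jy=-.022;Rm=R.from_euler('z',jy).as_matrix()[:2,:2]
w=pickle.load(open('g.pkl','rb')); K=ray(w,368/1.5625,287/1.5625,.104)[:2]; print('knob',K)
K=(K+[.6617,-.178])/2
r.goto([*K,.14],Q(-.6))
print(r.move_straight([*K,.080],.1,until_force=10),r.get_position().round(4))
r.set_gripper(0.0,80);print('gap',r.get_finger_gap(),r.get_position().round(4),r.get_wrist_force().round(1))
p=r.get_position()
for d in (.03,.064):
    r.move_straight([*(p[:2]+Rm@[-d,0]),.080],.08);print(r.get_position().round(4),r.get_wrist_force().round(1),round(r.get_finger_gap(),4))
r.hold(.2);w=wrist();pickle.dump(w,open('h.pkl','wb'));print(r.get_t(),(Rm.T@(r.get_position()[:2]-p[:2])).round(4))
for n,P in [('tab',(.5915,-.2036,.036))]: print(n,proj(w,P).round(0))
save(cv2.resize(w['color'][60:300,160:480],(800,600),interpolation=cv2.INTER_CUBIC),'hold.png')
E
```

```text
knob [ 0.66021462 -0.17748353]
False [ 0.6613 -0.1779  0.0806]
gap 0.015143722980771985 [ 0.6611 -0.1783  0.081 ] [-4.1 -0.5  8.2]
[ 0.6325 -0.1777  0.081 ] [ 6.3 -0.7  4.7] 0.0144
[ 0.599 -0.177  0.081] [ 8.9 -1.7  2.7] 0.0147
24.5083 [-0.0618 -0.0001]
tab [296. 207.]
```

View pics/hold.png

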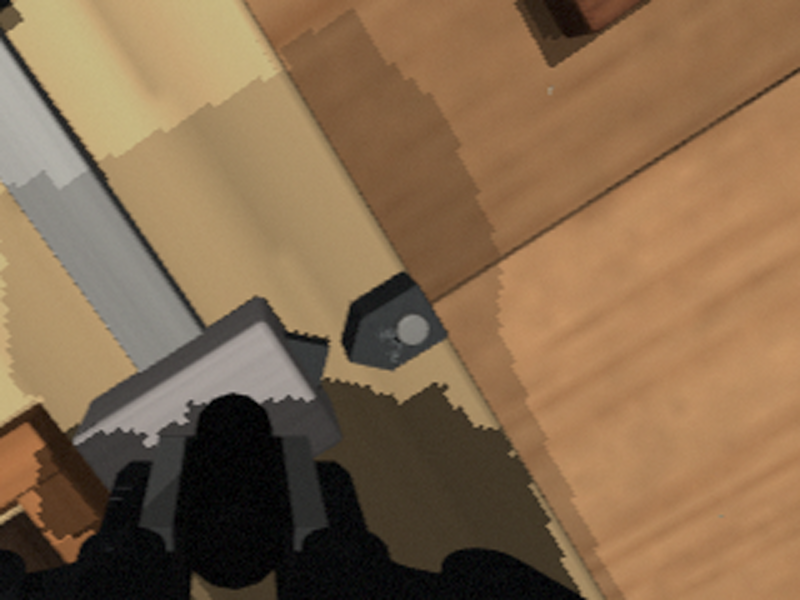

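```bash
python3 - <<'E'
from h import *
import pickle
J=np.array([.567,-.0803]);jy=-.022;Rm=R.from_euler('z',jy).as_matrix()[:2,:2]
a=pickle.load(open('h.pkl','rb'))
f=lambda x,y:(160+x/2.5,60+y/2.5)
P=ray(a,*f(328,345),.037);T=ray(a,*f(346,352),.036)
print('ptr',P,'tab',T,'d jig',Rm.T@(P-T)[:2])
p0=r.get_position()
r.move_straight([*(p0[:2]+Rm@[-.0035-.0015,0]),.080],.03);r.hold(.3)
p1=r.get_position();w=wrist();print('moved',Rm.T@(p1-p0)[:2],r.get_wrist_force().round(1),r.get_t())
pickle.dump((a,w,p0,p1),open('h2.pkl','wb'))
z=lambda i:cv2.resize(i['color'][165:225,262:341-9],(392*1,336),interpolation=cv2.INTER_NEAREST)
def panel(i,u0,v0):
    g=cv2.resize(i['color'][v0:v0+60,u0:u0+40],(400,600),interpolation=cv2.INTER_CUBIC)
    return np.clip(g.astype(float)*1.6,0,255).astype(np.uint8)
t=proj(w,T).round(1);print('tab pred in new',t)
u0,v0=int(t[0])-22,int(t[1])-30;print('offsets',(276,170),(u0,v0))
save(np.hstack([panel(a,276,170),panel(w,u0,v0)]),'last.png')
E
```

```text
ptr [ 0.59841241 -0.20408772  0.037     ] tab [ 0.59406765 -0.20670482  0.036     ] d jig [0.00428613 0.00271204]
moved [-2.82166349e-03  1.21742855e-05] [ 9.4 -0.6  3.2] 25.1083
tab pred in new [296.1 197.1]
offsets (276, 170) (274, 167)
```

View pics/last.png

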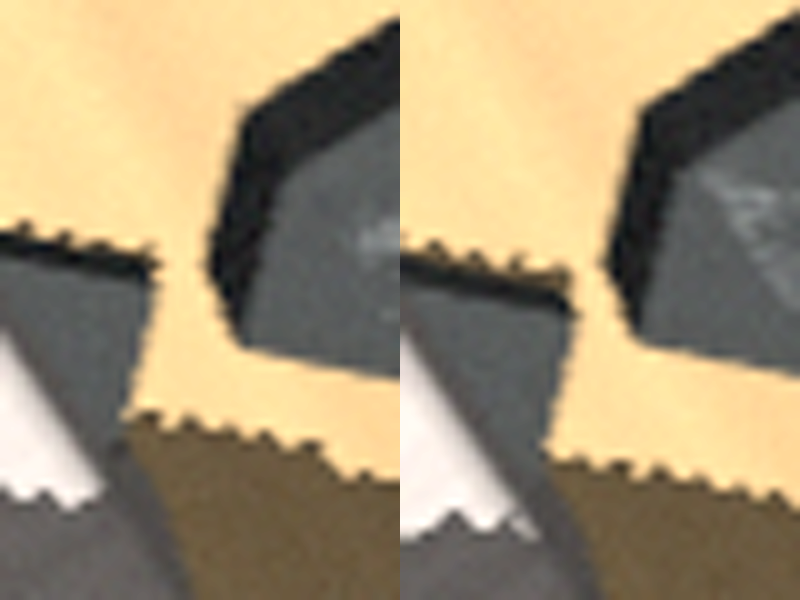

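```bash
python3 - <<'E'
from h import *
import pickle
jy=-.022;Rm=R.from_euler('z',jy).as_matrix()[:2,:2]
a,w,p0,p1=pickle.load(open('h2.pkl','rb'))
for c,(u,v),P,T in [(a,(276,170),(155,285),(243,347)),(w,(274,167),(173,318),(238,343))]:
    # crop pixel centres: cv2.resize maps x -> (x+.5)/10-.5
    g=lambda q:(u+(q[0]+.5)/10-.5,v+(q[1]+.5)/10-.5)
    t=ray(c,*g(T),.036)
    for z in (.037,.0395): print(z,(Rm.T@(ray(c,*g(P),z)-t)[:2]).round(5),t.round(4))
E
```

```text
0.037 [0.00672 0.00241] [ 0.5917 -0.2063  0.036 ]
0.0395 [0.00752 0.00225] [ 0.5917 -0.2063  0.036 ]
0.037 [0.00389 0.00245] [ 0.5916 -0.206   0.036 ]
0.0395 [0.00469 0.00229] [ 0.5916 -0.206   0.036 ]
```

```bash
python3 - <<'E'
from h import *
import pickle
jy=-.022;Rm=R.from_euler('z',jy).as_matrix()[:2,:2]
a,w,p0,p1=pickle.load(open('h2.pkl','rb'))
goal=p1[:2]+Rm@[-.0042,0]; cmd=goal.copy()
for k in range(4):
    cmd=cmd+(goal-r.get_position()[:2] if k else Rm@[-.0013,0])
    r.move_straight([*cmd,.080],.03);r.hold(.3)
    e=Rm.T@(r.get_position()[:2]-goal);print('err',e.round(5),r.get_wrist_force().round(1),round(r.get_finger_gap(),4))
    if abs(e[0])<.0003:break
n=wrist();pickle.dump(n,open('n.pkl','wb'))
G=lambda i:cv2.cvtColor(i['color'],cv2.COLOR_RGB2GRAY).astype(np.float32)
def corner(P):  # project old feature, refine by template around it (subpixel via parabola)
    u,v=P;h=6;I,N=G(w),G(n);ui,vi=int(round(u)),int(round(v))
    t=I[vi-h:vi+h+1,ui-h:ui+h+1];s=14;S=N[vi-h-s:vi+h+s+1,ui-h-s:ui+h+s+1]
    m=cv2.matchTemplate(S,t,cv2.TM_CCOEFF_NORMED);_,b,_,(x,y)=cv2.minMaxLoc(m)
    par=lambda l,c,q:.5*(l-q)/(l-2*c+q)
    dx=par(m[y,x-1],m[y,x],m[y,x+1]);dy=par(m[y-1,x],m[y,x],m[y+1,x])
    return (u+x+dx-s,v+y+dy-s),b
g=lambda x,y:(274+(x+.5)/10-.5,167+(y+.5)/10-.5)
p,bp=corner(g(173,318));t,bt=corner(g(238,343));print(p,bp,t,bt)
T=ray(n,*t,.036)
for z in (.037,.0395):print(z,(Rm.T@(ray(n,*p,z)-T)[:2]).round(5),T.round(4))
print(r.get_t())
E
```

```text
err [ 9.7e-04 -3.0e-05] [ 9.1 -0.7  2.9] 0.015
err [-2.e-05 -6.e-05] [ 8.8 -1.   3.2] 0.0149
(np.float32(290.74045), np.float32(198.1541)) 0.8179507255554199 (np.float32(304.8793), np.float32(197.88843)) 0.7396206855773926
0.037 [0.00492 0.00729] [ 0.5864 -0.2108  0.036 ]
0.0395 [0.00572 0.00713] [ 0.5864 -0.2108  0.036 ]
26.2667
```

```bash
python3 - <<'E'
from h import *
import pickle
jy=-.022;Rm=R.from_euler('z',jy).as_matrix()[:2,:2]
a,w,p0,p1=pickle.load(open('h2.pkl','rb'));n=wrist()
# steel = low saturation; find the tab top vertex as lower-left corner of the steel blob: fit its two edges
t=proj(n,(.5916,-.2061,.036));print('tab predicted px',t.round(2))
g=lambda x,y:(274+(x+.5)/10-.5,167+(y+.5)/10-.5)
S=lambda i:cv2.cvtColor(i['color'],cv2.COLOR_RGB2HSV)[...,1].astype(np.float32)
u,v=g(238,343)
best=[]
I=cv2.getRectSubPix(S(w),(15,15),(u+4,v-2))      # patch on the tab tip, mostly tab
for dx in np.arange(-4,4.01,.25):
  for dy in np.arange(-4,4.01,.25):
    N=cv2.getRectSubPix(S(n),(15,15),(float(t[0]+dx+4),float(t[1]+dy-2)))
    best.append((np.abs(I-N).mean(),dx,dy))
best.sort();print(best[:3])
tt=t+np.array(best[0][1:]);P=g(173,318);T=ray(n,*tt,.036)
for z in(.037,.0395):print(z,(Rm.T@(ray(n,*P,z)-T)[:2]).round(5),T.round(4))
print(r.get_t(),r.get_finger_gap(),r.get_wrist_force().round(1),r.get_qvel().round(4))
E
```

```text
tab predicted px [293.86 195.36]
[(np.float32(4.4214973), np.float64(0.5), np.float64(0.25)), (np.float32(4.4417253), np.float64(0.25), np.float64(0.25)), (np.float32(4.568731), np.float64(0.25), np.float64(0.0))]
0.037 [-0.       0.00264] [ 0.5913 -0.2063  0.036 ]
0.0395 [0.0008  0.00248] [ 0.5913 -0.2063  0.036 ]
26.3167 0.01463240256762932 [ 9.1 -1.3  2.6] [ 0.0004 -0.0011 -0.0007  0.0004  0.0009  0.0009  0.0014]
```

```bash
python3 -c "
from h import *
r.job_done();print(r.get_t(),r.get_position(),r.get_finger_gap())"
```

```text
the job is handed in; nothing more can be done
the job is handed in; nothing more can be done
```

The job is handed in at about 26 s. The block is in the pocket, the lever is shut, and the gripper is still holding the drill guide at the tab; no verdict was reported.

- **Block:** It went down to the pocket floor within 0.1 mm of the expected height. In the picture after release, its top corners matched a flat, seated block to about 1–2 px.
- **Lever:** I turned it by its knob from 0.28 rad to the stop. The gripper stood at 1.572 rad there, with about 18 N of sideways force at the stop. A later picture showed it still across the block.
- **Guide:** I gripped the knob with 80 N and pulled it about 69 mm. The last picture put the pointer 0 to 0.8 mm short of the tab's point; the range comes from not knowing whether the stated pointer height is its top or its middle. The spring pull was a steady 9 N or so, and the grip and arm were still.

**Checks that failed or were limited:**
- My first automatic comparison of the pointer and tab matched the wrong spot on the tab, giving an impossible 7 mm sideways gap. I discarded it and repeated it with a narrower search.
- I had used all 12 picture views, so that last alignment was checked by numbers only.
- An upward force of 8–25 N showed while I held the lever knob, and I did not find its cause.

I did not touch the tape measure, the small offcut or the marking gauge.

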